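# Slide the cover onto the box of finished rings

## Robot

A 6-joint arm with a two-finger parallel gripper is mounted at the origin on the work surface. World frame = base frame: x ahead of the robot, y to its left, z up, the work surface at z = 0. Lengths are in mm, angles in rad, forces in N, time in s.
With the tool pointing down it reaches from about 325 to 850 mm from the base axis. Payload 15.5 kg.
Tool frame: the origin (TCP) lies midway between the tips of the shut fingers; the grasp point (between the pads) lies 19 mm behind it; z points along the fingers, y is the line along which they close (so a half turn about z gives the same grasp; the last joint's range is limited). The gripper opens to 91 mm and grips with 3 to 60 N. Pads are 32 mm wide; open, the fingers measure 118 mm over their backs; the gripper's body (76 mm by 178 mm) begins 60 mm behind the grasp point.
Start: joints at [-0.096, 0.494, 1.345, -0, 1.302, -0.096], TCP at [625.001, 0.003, 213.915] pointing down, gripper open.
Joint ranges: [-2.91, 2.91], [-0.82, 2.16], [0.22, 2.67], [-1.22, 4.37], [0.12, 2.79], [-3.08, 3.08]. Speed limits (rad/s): [1.89, 1.89, 2.57, 3.01, 3.01, 3.01].

## Interface

Orientations are given as [roll, pitch, yaw] about the fixed x, y, z axes, in that order (R = Rz(yaw) Ry(pitch) Rx(roll)).
In Python, from station import robot, eyes, sign_off gives the robot as it stands.
- The arm moves only by the shell command python3 -m crank 'ROWS' [FORCE]. ROWS is JSON, one flat list of numbers, 7 for each row, row after row: the turn, a rotation vector about the tool's x, y, z in degrees, then the shift along the tool's x, y, z in cm, then the gripper's target within -1 to 1 (fully open at 1, half-way at 0, shut at -1). A call has exactly 8 rows; each row is the pose to reach, as a shift and turn from the pose commanded when the call began, along the tool's axes at that moment; what a row does not reach only later rows make up. A row lasts 1/8 s, in which the tool goes at most 62.5 mm and 10.7 degrees, less where a joint would pass 70% of its speed; a pose out of reach is approached as far as the arm can. A call with a gripper value outside its range is refused whole. The fingers move at their own pace and stop on an object; FORCE is the grip in N (left out, the last holds). Time passes only in rows, so rows that repeat a pose let the fingers close, or fill a call up. It gives the time, the measured TCP pose, the force, the opening and the grip force at its end, in the units of the state.
- robot.get_obs(): the state, without advancing time (a new reading comes with each control period).
- eyes.get_image(name): name is "scene" or "side" or "wrist"; returns a dict with "color" (480x640x3 uint8, red, green, blue), "K" (3x3 intrinsics, pixels), "rvec" (rotation vector, rad) and "tvec" (3), from world to camera coordinates, as OpenCV has them. Camera axes: x right, y down, z forward; pixel columns grow to the right and rows downward; lengths in mm; the calibration is good to about 2 mm. A picture is of the moment at which its call begins. There is no depth.
- sign_off(): hands the job in; it is judged then, once.
The state is a dict: "time_s": time; "qpos": joint angles; "qd": joint speeds; "tau": joint torques, N m; "ee_pos": TCP position; "eef_rot": TCP orientation; "ft_force": force on the tool from outside, world axes, zero at the start; "torque": the same for the moment, N m; "opening": finger opening in mm; "gripper_force": force on a finger pad.
Only numpy, scipy, OpenCV 4.12 (cv2) and the standard library are available. Lean on these libraries where they do the work, as an engineer would, in place of code of your own. Each camera call takes 0.05 s, during which the arm holds its last target. There are 200 camera calls.

## Task

Close the aluminium box of finished rings on the jeweller's bench: pick up the loose blue cover, feed it level into the grooves at the open end of the box, the end with the red catch, and slide it fully home against the end stop inside, until the catch springs up behind it. The stop is not always in the same place, so ease the cover in by feel and never force it, and leave the watch, the pliers and the steel block where they are.

Things in the scene. Friction and masses are not known exactly. Their poses are not given: they have to be found in the camera images.
- slide_box: Open aluminium box of rings, 176 (x) x 88 (y) x 41 high, fixed to the bench. Origin: centre of its underside; z up. +x is the way the cover slides shut; the mouth is at -x. The cover rests on ledges (top z=30) along both long sides, under lips (z 37 to 41) reaching in to y=+-28.5. Inside, a tray carries the rings, the black end stop and the red catch; it is clamped anywhere within 28 mm along x.
- cover: Loose flat blue metal cover, 100 (x) x 66 (y) x 5 thick, about 150 g, flat on the bench, with a black upright grip bar across its middle: 12 thick (x) x 44 long (y) x 22 high, top 27 above the cover's underside. Origin: centre of its underside; z up. The same either way round.
- box_mouth (a point): Mouth of the grooves, where the lips begin: slide_box frame (-82, 0, 30). From here on the groove is 69 wide (y -34.5 to 34.5) and 7 high (z 30 to 37); ledges, lips and sides flare by about 2.5 mm from x=-82 out to x=-89. The end stop's face is at x=44 to 72, so the cover's origin is at x=-6 to 22 when home: feel for it. The middle is open above.
- catch (a joint): Travel (m) of the red spring catch: 24 wide (y), a ramp rising over 11 mm to an upright face, 4 above the ledges, at x=-58 to -30 with the tray (102 before the stop's face). 0 = risen, as at the start; 0.006 = pressed down. The cover's leading edge pushes it down (a few N) once under the lips; it rubs beneath and springs up behind the rear edge when the cover is home (2 mm play).
- watch: Bystander: steel watch head without strap, 40 across, 10 high. Origin: centre of its underside.
- pliers: Bystander: pliers with red handles, 150 long along x, 52 wide, 12 high, lying flat. Origin: near the pivot, on the bench.
- bench_block: Bystander: dark steel block 60 x 60 x 22. Origin: centre of its underside.
Not all that is in view belongs to the job. Several things look just like the cover: the one meant starts nearest to the robot's base.

How it is judged (in metres and radians):
At the end, for the whole second after the job is handed in: The cover lies in the grooves of the box, its origin within x -9 to 25 mm, |y| under 3 mm and z 28 to 34 mm in the box's frame, parallel to the box within 0.06 rad, at rest, and the red catch has risen behind it (less than 1.5 mm down) (x of cover in the frame of slide_box between -0.009 and 0.025 m and y of cover in the frame of slide_box between -0.003 and 0.003 m and z of cover in the frame of slide_box between 0.028 and 0.034 m and angle between the x axis of cover and the x axis of slide_box, either way round below 0.06 rad and value of joint catch below 0.0015 m and linear speed of cover below 0.01 m/s); the robot touches nothing.
It fails at once if the cover is forced against the box (over 35 N between them) (contact force between cover and slide_box above 35 N).
It fails at once if a bystander is moved by more than 15 mm (distance of any of watch, pliers, bench_block from where it was at the start of the episode above 0.015 m).
It also fails if it takes over 48 s, if anything falls off the work surface, if the arm or the gripper's body presses on something with over 40 N, if the wrist force passes 120 N, or if a joint passes its speed limit or range.

## Working session

There is one attempt and no reset: what is moved stays moved. The work goes in short steps, Python scripts to look and compute and a shell command to move; the robot and the scene stay as the last step left them, time stands still between calls to the robot, and variables do not carry over. Pictures are saved under pics/ and viewed, at most 10 in all, crops included, and the job is handed in when it is done.

```bash
mkdir -p pics; ls; cat > h.py <<'E'
import numpy as np, cv2, pickle
from station import robot, eyes, sign_off
def snap(name, fn):
    d=eyes.get_image(name); cv2.imwrite(f'pics/{fn}.png', d['color'][:,:,::-1]); pickle.dump(d,open(f'pics/{fn}.pkl','wb')); return d
def ray(d,uv,z):
    R=cv2.Rodrigues(np.array(d['rvec'],float))[0]; t=np.array(d['tvec'],float).ravel()
    c=-R.T@t; v=R.T@np.linalg.inv(d['K'])@np.array([uv[0],uv[1],1.0])
    return (c+v*(z-c[2])/v[2]).round(1)
def proj(d,P):
    return cv2.projectPoints(np.array(P,float).reshape(-1,3),np.array(d['rvec'],float),np.array(d['tvec'],float),np.array(d['K'],float),None)[0].reshape(-1,2).round(1)
E
python3 - <<'E'
from h import *
for n in ['scene','side','wrist']:
    d=snap(n,n+'0'); R=cv2.Rodrigues(np.array(d['rvec'],float))[0]; print(n,(-R.T@np.array(d['tvec']).ravel()).round(), R.round(2).tolist())
print(robot.get_obs())
E
```

```text
pics
scene [ 986. -264.  929.] [[0.76, 0.65, 0.01], [0.54, -0.62, -0.57], [-0.37, 0.44, -0.82]]
side [  45. 1042.  651.] [[-0.83, -0.55, 0.02], [-0.29, 0.41, -0.86], [0.47, -0.73, -0.5]]
wrist [625.  73. 385.] [[1.0, 0.0, -0.0], [0.0, -0.97, 0.26], [-0.0, -0.26, -0.97]]
{'time_s': 0.15, 'qpos': array([-9.54943137e-02,  4.94031959e-01,  1.34595978e+00,  2.07503207e-05,
        1.30253562e+00, -9.54882544e-02]), 'qd': array([ 5.42325382e-04, -1.21486843e-03, -2.27439463e-03,  2.13822016e-03,
        4.94181306e-04,  7.32127763e-05]), 'tau': array([ 1.45823004e-03, -8.79202652e+01, -3.82049453e+01,  7.07547739e-02,
        5.02106908e-02, -1.00879424e-04]), 'ee_pos': array([6.24710664e+02, 4.15572879e-02, 2.13490365e+02]), 'eef_rot': array([-3.14066411e+00, -1.09029741e-04,  1.57078471e+00]), 'ft_force': array([-0.61221997,  0.16984376, -0.66276708]), 'torque': array([-0.01403256, -0.01949708,  0.01852565]), 'gripper_force': 0.0, 'opening': 91.10858930764003}
```

View pics/scene0.png

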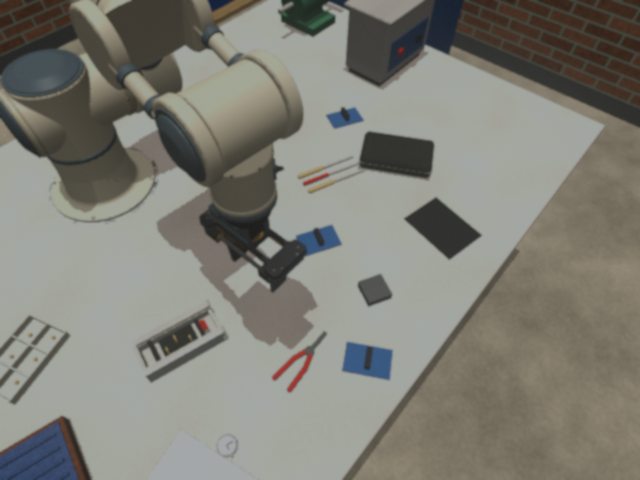

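The scene view shows three blue covers with grip bars, at (319,239), (345,117) and (368,360). The box is at about (180,342) with its red catch at (204,325), the pliers at (305,358), the block at (375,290) and the watch at (228,445).

```bash
python3 - <<'E'
from h import *
d=pickle.load(open('pics/scene0.pkl','rb'))
for n,uv in dict(c1=(319,239),c2=(345,117),c3=(368,360),box=(180,342),catch=(204,325),pl=(310,352),block=(375,290),watch=(228,445)).items():
    p=ray(d,uv,10); print(n,p,np.hypot(*p[:2]).round())
a=d['color']
c=cv2.resize(a[90:390,120:440],None,fx=2,fy=2,interpolation=cv2.INTER_CUBIC)
c=cv2.convertScaleAbs(c,alpha=1.4); cv2.imwrite('pics/crop1.png',c[:,:,::-1])
s=pickle.load(open('pics/side0.pkl','rb'))
print(proj(s,[ray(d,uv,10) for uv in [(319,239),(345,117),(368,360),(180,342)]]))
E
```

```text
c1 [572.3 236.8  10. ] 619.0
c2 [334.2 636.2  10. ] 719.0
c3 [852.   68.9  10. ] 855.0
box [ 524.3 -163.7   10. ] 549.0
catch [ 533.  -103.9   10. ] 543.0
pl [748.7   2.2  10. ] 749.0
block [763.3 212.7  10. ] 792.0
watch [ 752.9 -236.5   10. ] 789.0
[[314.7 265.2]
 [299.2 427.5]
 [267.8 209.3]
 [402.4 209.6]]
```

View pics/side0.png

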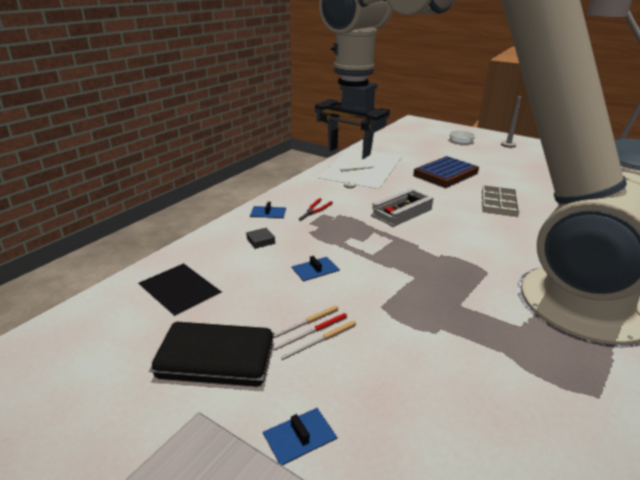

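The side view shows the same three covers at (315,267), (300,433) and (268,211), and the box at (403,207).
Candidates: scene (319,239) is 619 mm from the base, (345,117) is 719 mm and (368,360) is 855 mm. The first fits, as it is nearest to the base. I'll confirm it in an enlarged crop.

View pics/crop1.png

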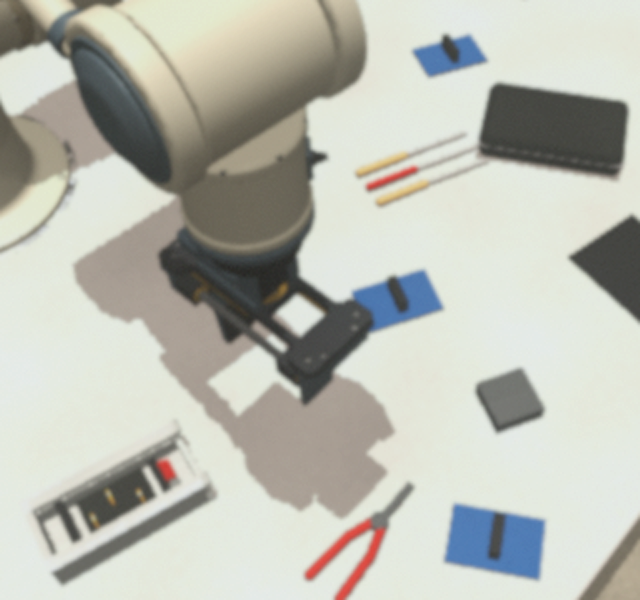

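Confirmed: the cover at scene (319,239) is a blue plate with an upright black bar across it, and it is nearest to the base. I'm moving above it.

```bash
python3 -m crank '[0,0,0,6,-1.3,0,1, 0,0,0,12,-2.6,0,1, 0,0,0,18,-4,0,1, 0,0,0,22.7,-5.3,0,1, 0,0,0,22.7,-5.3,0,1, 0,0,0,22.7,-5.3,0,1, 0,0,0,22.7,-5.3,0,1, 0,0,0,22.7,-5.3,0,1]' 10
python3 - <<'E'
from h import *
d=snap('wrist','w1'); s=snap('scene','scene1')
hsv=cv2.cvtColor(d['color'],cv2.COLOR_RGB2HSV)
m=cv2.inRange(hsv,(100,120,40),(130,255,255))
cs,_=cv2.findContours(m,cv2.RETR_EXTERNAL,cv2.CHAIN_APPROX_NONE)
for c in cs:
    if cv2.contourArea(c)>800:
        b=cv2.boxPoints(cv2.minAreaRect(c)); print(cv2.contourArea(c),b.round().tolist())
        P=np.array([ray(d,x,5)[:2] for x in c.reshape(-1,2)],np.float32); print(cv2.minAreaRect(P))
E
```

```text
time_s: 1.15
ee_pos: [572.3, 226.1, 213.9]
eef_rot: [-3.142, 0.0, 1.569]
ft_force: [-0.7, 0.4, -0.7]
opening: 91.5
gripper_force: 0.0
5672.5 [[267.0, 221.0], [310.0, 136.0], [366.0, 165.0], [323.0, 250.0]]
((568.3328247070312, 239.99566650390625), (97.88409423828125, 63.69788360595703), 61.96050262451172)
```

View pics/w1.png

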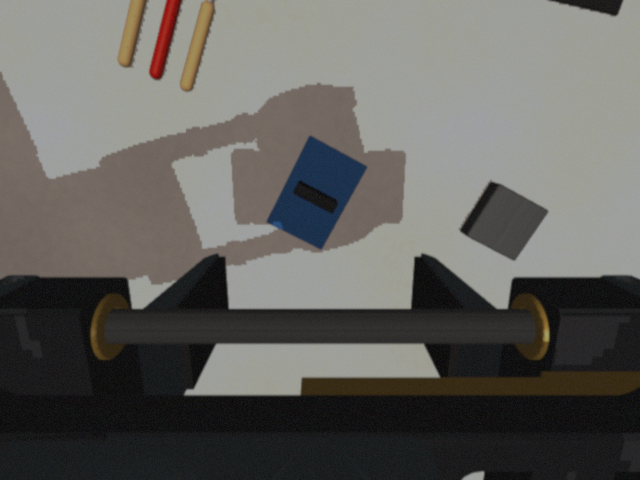

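View pics/scene1.png

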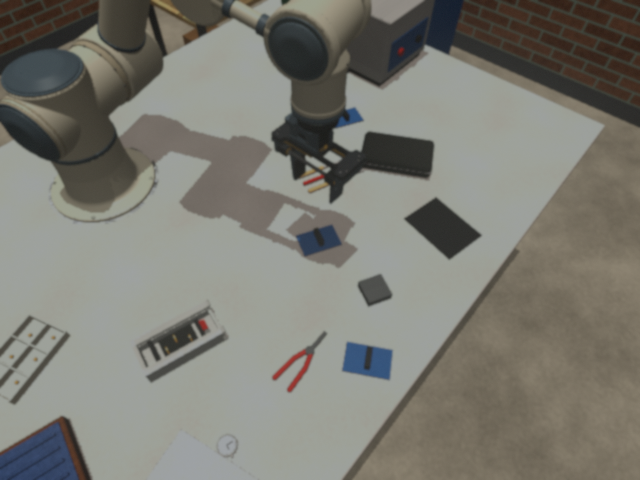

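The cover's centre is at (568.3, 240.0), with its long axis at 62° to world x. In the wrist view the cover is at (317,193) and the block at (505,220), clear of it. In the scene view the box is at (180,342) and unobstructed.

```bash
python3 -m crank '[0,0,-10,0.7,-0.2,3,0.3, 0,0,-20,1.4,-0.4,6,0.3, 0,0,-30,1.4,-0.4,9,0.3, 0,0,-40,1.4,-0.4,11,0.3, 0,0,-50,1.4,-0.4,13,0.3, 0,0,-60,1.4,-0.4,14,0.3, 0,0,-62,1.4,-0.4,14,0.3, 0,0,-62,1.4,-0.4,14,0.3]' 20
python3 - <<'E'
from h import *
d=snap('wrist','w2')
hsv=cv2.cvtColor(d['color'],cv2.COLOR_RGB2HSV)
m=cv2.inRange(hsv,(100,120,40),(130,255,255))
cs,_=cv2.findContours(m,cv2.RETR_EXTERNAL,cv2.CHAIN_APPROX_NONE)
for c in cs:
    if cv2.contourArea(c)>800:
        P=np.array([ray(d,x,5)[:2] for x in c.reshape(-1,2)],np.float32); print(cv2.minAreaRect(P), cv2.boundingRect(c))
# box from scene1: corner estimates
s=pickle.load(open('pics/scene1.pkl','rb'))
a=cv2.resize(s['color'][290:390,120:240],None,fx=6,fy=6,interpolation=cv2.INTER_CUBIC); cv2.imwrite('pics/boxc.png',a[:,:,::-1])
E
```

```text
time_s: 2.25
ee_pos: [568.4, 241.0, 74.4]
eef_rot: [3.141, 0.0, 2.65]
ft_force: [-0.3, 0.4, 0.2]
opening: 59.3
gripper_force: 0.0
((567.8890380859375, 240.22320556640625), (98.40097045898438, 64.40159606933594), 61.84178161621094) (243, 199, 150, 92)
```

View pics/boxc.png

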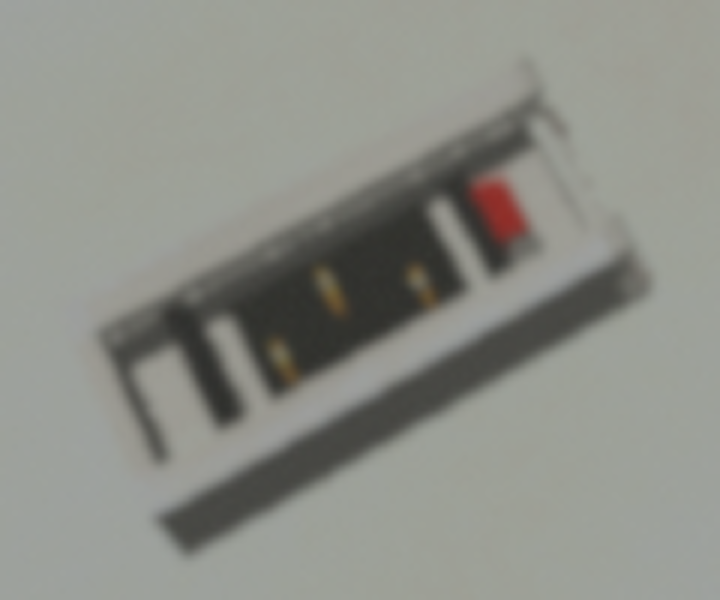

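The second measurement of the cover agrees with the first. The crop shows the box with its mouth at the right and the red catch at (500,210). The top corners are at roughly (155,515), (632,262), (530,62) and (98,305). Descending to grip.

```bash
python3 -m crank '[0,0,0,0,0,3,0.3, 0,0,0,0,0,5.5,0.3, 0,0,0,0,0,6.6,0.3, 0,0,0,0,0,6.6,0.3, 0,0,0,0,0,6.6,-1, 0,0,0,0,0,6.6,-1, 0,0,0,0,0,6.6,-1, 0,0,0,0,0,6.6,-1]' 25
python3 - <<'E'
from h import *
s=pickle.load(open('pics/scene1.pkl','rb'))
P=np.array([ray(s,(u/6+120,v/6+290),41) for u,v in [(155,515),(632,262),(530,62),(98,305)]])
print(P, P.mean(0)); e=P[1]-P[0]; f=P[2]-P[3]; print(np.linalg.norm(e),np.linalg.norm(f),np.degrees(np.arctan2(e[1],e[0])),np.degrees(np.arctan2(f[1],f[0])))
E
```

```text
time_s: 3.3
ee_pos: [568.1, 241.0, 8.1]
eef_rot: [3.141, 0.0, 2.653]
ft_force: [-0.2, 0.3, 0.2]
opening: 22.2
gripper_force: 0.0
[[ 544.4 -256.8   41. ]
 [ 596.8  -93.1   41. ]
 [ 511.   -64.4   41. ]
 [ 470.  -224.6   41. ]] [ 530.55  -159.725   41.   ]
171.8820816722907 165.36335748889474 72.2502486241296 75.64442284513547
```

```bash
python3 -m crank '[0,0,0,0,0,0,-1, 0,0,0,0,0,0,-1, 0,0,0,0,0,0,-1, 0,0,0,0,0,-1,-1, 0,0,0,0,0,-4,-1, 0,0,0,0,0,-8,-1, 0,0,0,0,0,-13,-1, 0,0,0,0,0,-19,-1]' 25
python3 -m crank '[0,0,0,-1,-2,0,-1, 0,0,-2,-3,-5,0,-1, 0,0,-5,-5.5,-9,0,-1, 0,0,-8,-8,-13,0,-1, 0,0,-10,-10,-16,0,-1, 0,0,-12,-11.5,-18.6,0,-1, 0,0,-12,-11.5,-18.6,0,-1, 0,0,-12,-11.5,-18.6,0,-1]' 25
python3 - <<'E'
from h import *
d=snap('wrist','w3'); print(robot.get_obs())
E
```

```text
time_s: 4.3
ee_pos: [567.3, 240.8, 199.6]
eef_rot: [-3.141, -0.001, 2.653]
ft_force: [2.2, 0.3, -2.0]
opening: 11.6
gripper_force: 25.0
time_s: 5.3
ee_pos: [581.8, 23.0, 197.6]
eef_rot: [3.141, -0.001, 2.861]
ft_force: [0.5, 0.4, -0.4]
opening: 11.8
gripper_force: 25.0
{'time_s': 5.35, 'qpos': array([-6.25297952e-02,  4.50044867e-01,  1.47410606e+00,  2.27365595e-04,
        1.21800942e+00, -1.35409118e+00]), 'qd': array([ 0.00961327, -0.00017029, -0.00403918, -0.00022586,  0.00070111,
       -0.00256242]), 'tau': array([-1.39499612e+00, -8.21184182e+01, -3.63098145e+01, -8.03802861e-02,
        7.49812438e-02, -2.19135830e-02]), 'ee_pos': array([581.86002555,  23.36101755, 197.67694583]), 'eef_rot': array([ 3.14150639e+00, -6.00290706e-04,  2.86227912e+00]), 'ft_force': array([ 1.12347764,  0.12433306, -1.01074471]), 'torque': array([ 0.04745885, -0.0562903 , -0.06338368]), 'gripper_force': 24.999960958957672, 'opening': 11.84976290953935}
```

View pics/w3.png

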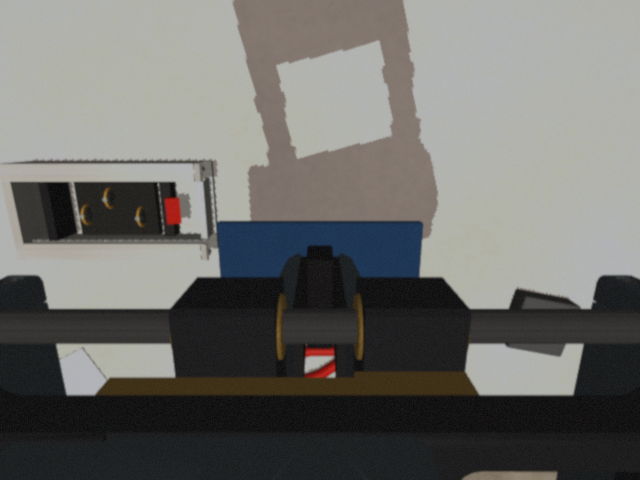

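The cover (blue, 218–422 × 222–278) is held level in the fingers. The box lies to the left (0–215 × 160–260), its catch at (172,210) and its mouth at about (210,210). I'll enlarge it to measure the edges.

```bash
python3 - <<'E'
from h import *
d=pickle.load(open('pics/w3.pkl','rb'))
a=cv2.resize(d['color'][145:275,0:225],None,fx=3.5,fy=3.5,interpolation=cv2.INTER_CUBIC); a=cv2.convertScaleAbs(a,alpha=1.3); cv2.imwrite('pics/w3c.png',a[:,:,::-1])
g=cv2.cvtColor(d['color'],cv2.COLOR_RGB2GRAY).astype(float)
for u in (60,100,145,190): print(u,g[155:270,u-2:u+3].mean(1).round().astype(int).tolist())
E
```

```text
60 [179, 178, 178, 174, 160, 129, 85, 77, 116, 156, 170, 173, 174, 173, 173, 173, 174, 174, 173, 171, 168, 169, 171, 172, 171, 166, 138, 77, 23, 13, 13, 11, 14, 15, 16, 15, 12, 16, 15, 12, 15, 15, 17, 16, 18, 13, 16, 15, 14, 15, 15, 14, 16, 19, 17, 15, 15, 17, 14, 12, 15, 13, 16, 14, 17, 18, 15, 15, 15, 16, 14, 13, 14, 14, 17, 13, 15, 13, 13, 12, 13, 14, 13, 33, 62, 90, 101, 98, 113, 148, 165, 168, 167, 165, 166, 168, 169, 170, 170, 170, 170, 170, 171, 173, 173, 177, 177, 178, 178, 177, 178, 178, 178, 178, 178]
100 [178, 178, 176, 169, 149, 115, 77, 79, 120, 160, 176, 176, 176, 176, 177, 177, 176, 177, 177, 176, 174, 175, 175, 175, 175, 170, 140, 81, 39, 35, 36, 35, 37, 36, 35, 37, 37, 37, 37, 37, 36, 38, 42, 49, 54, 51, 44, 38, 36, 35, 36, 35, 36, 37, 36, 36, 36, 36, 34, 32, 35, 36, 34, 35, 35, 37, 34, 35, 35, 36, 37, 35, 35, 35, 37, 35, 36, 36, 37, 43, 52, 57, 61, 66, 84, 102, 106, 100, 116, 149, 167, 169, 168, 168, 170, 173, 175, 175, 174, 173, 173, 175, 175, 174, 175, 177, 177, 177, 178, 178, 178, 178, 178, 178, 178]
145 [178, 178, 176, 169, 149, 118, 80, 81, 128, 168, 178, 178, 
[... 328 characters left out ...]
53, 172, 174, 174, 175, 176, 177, 177, 176, 177, 176, 177, 177, 177, 176, 176, 177, 178, 178, 178, 178, 178, 178, 178, 177, 177]
190 [178, 178, 175, 166, 145, 115, 78, 79, 126, 164, 174, 176, 177, 178, 178, 179, 180, 178, 179, 178, 177, 178, 178, 179, 178, 178, 179, 178, 178, 178, 178, 178, 178, 178, 178, 178, 178, 178, 174, 169, 166, 161, 156, 153, 157, 164, 162, 155, 152, 147, 141, 138, 142, 150, 149, 143, 139, 137, 140, 146, 145, 145, 153, 166, 176, 178, 179, 178, 177, 176, 177, 177, 178, 178, 179, 177, 172, 155, 121, 80, 62, 60, 62, 66, 84, 102, 107, 101, 118, 154, 173, 177, 177, 177, 177, 178, 178, 178, 178, 178, 179, 178, 177, 178, 177, 178, 178, 177, 177, 178, 178, 178, 177, 177, 178]
```

View pics/w3c.png

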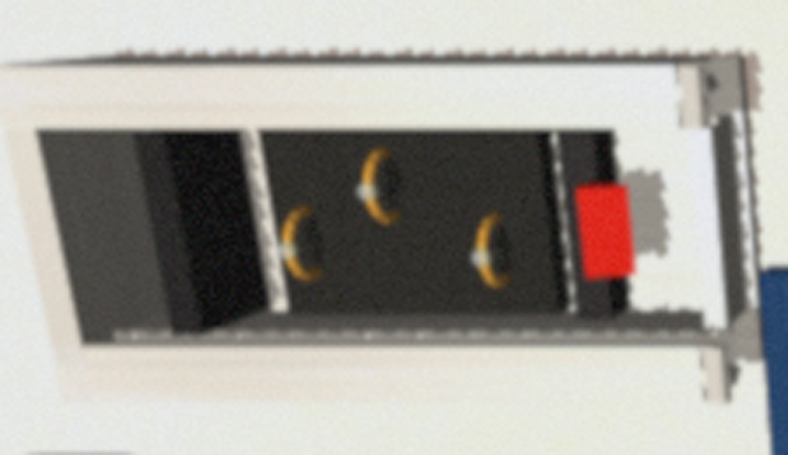

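```bash
python3 - <<'E'
from h import *
d=pickle.load(open('pics/w3.pkl','rb'))
th=2.862-np.pi/2; ty=np.array([np.cos(th),np.sin(th)]); tx=np.array([np.cos(th+np.pi/2),np.sin(th+np.pi/2)])
T=np.array([581.86,23.2])
def rel(uv,z):
    p=ray(d,uv,z)[:2]-T; return (p@tx).round(2),(p@ty).round(2)
print('up outer',[rel((u,v),41) for u,v in [(60,163.2),(190,162.95)]])
print('up inner',[rel((u,v),41) for u,v in [(60,181.65),(145,181.6)]])
print('lo inner',[rel((u,v),41) for u,v in [(60,243.55),(190,243.5)]])
print('mouth top x-82?',rel((194,165),41),rel((201,246),41),'inner back',rel((11,182),41),'catch top',rel((180.5,210),34))
hsv=cv2.cvtColor(d['color'],cv2.COLOR_RGB2HSV); m=cv2.inRange(hsv,(100,120,40),(130,255,255))
b=d['color'][:,:,2].astype(float)-d['color'][:,:,0]
for u in (230,260,290,350,380,410):
    col=b[200:245,u-2:u+3].mean(1); h=(col[:8].mean()+col[-10:].mean())/2; i=np.argmax(col>h); v=200+i-(col[i]-h)/(col[i]-col[i-1]); print(u,round(v,2),rel((u,v),194.6))
for v in (228,240,255,270):
    xs=np.where(m[v])[0]; print(v,xs.min(),xs.max(),rel((xs.min()-.5,v),194.6),rel((xs.max()+.5,v),194.6))
E
```

```text
up outer [(np.float64(49.09), np.float64(-225.3)), (np.float64(49.32), np.float64(-112.17))]
up inner [(np.float64(33.17), np.float64(-228.22)), (np.float64(33.14), np.float64(-153.3))]
lo inner [(np.float64(-23.66), np.float64(-238.43)), (np.float64(-23.74), np.float64(-118.76))]
mouth top x-82? (np.float64(47.57), np.float64(-108.85)) (np.float64(-26.09), np.float64(-108.83)) inner back (np.float64(32.84), np.float64(-271.4)) catch top (np.float64(6.31), np.float64(-127.18))
230 221.69 (np.float64(32.31), np.float64(-42.78))
260 221.44 (np.float64(32.4), np.float64(-28.34))
290 221.41 (np.float64(32.48), np.float64(-13.9))
350 221.45 (np.float64(32.47), np.float64(15.02))
380 221.44 (np.float64(32.46), np.float64(29.49))
410 221.43 (np.float64(32.45), np.float64(43.95))
228 218 421 (np.float64(29.16), np.float64(-49.05)) (np.float64(29.11), np.float64(49.7))
240 218 420 (np.float64(23.19), np.float64(-49.52)) (np.float64(23.06), np.float64(49.66))
255 220 419 (np.float64(15.42), np.float64(-49.06)) (np.float64(15.37), np.float64(49.69))
270 221 418 (np.float64(7.6), np.float64(-49.11)) (np.float64(7.58), np.float64(49.74))
```

The box is aligned with the tool, its centreline is 4.9 mm along tool +x from the cover, and the mouth is at tool y −109 mm. I'm descending to groove height short of the mouth.

```bash
python3 -m crank '[0,0,0,0.2,0,3,-1, 0,0,0,0.4,0,7,-1, 0,0,0,0.5,0,11,-1, 0,0,0,0.5,-1,14,-1, 0,0,0,0.5,-2,15.4,-1, 0,0,0,0.5,-3,15.85,-1, 0,0,0,0.5,-4,15.85,-1, 0,0,0,0.5,-4,15.85,-1]' 25
python3 - <<'E'
from h import *
print({k:np.round(v,3) for k,v in robot.get_obs().items() if k in('time_s','ee_pos','eef_rot','ft_force','torque')})
d=snap('wrist','w4')
o=robot.get_obs(); th=o['eef_rot'][2]-np.pi/2; ty=np.array([np.cos(th),np.sin(th)]); tx=np.array([-ty[1],ty[0]]); T=o['ee_pos'][:2]
cv2.imwrite('pics/w4c.png',cv2.resize(d['color'][80:340,0:440],None,fx=1.8,fy=1.8,interpolation=cv2.INTER_CUBIC)[:,:,::-1])
print(proj(d,[list(T+tx*a+ty*b)+[z] for a,b,z in [(33,-50,35.8),(-33,-50,35.8),(28.5,-65,41),(-28.5,-65,41),(28.5,-150,41),(-28.5,-150,41)]]))
E
```

```text
time_s: 6.35
ee_pos: [566.8, -15.1, 40.4]
eef_rot: [3.141, 0.001, 2.861]
ft_force: [0.8, -1.0, -0.9]
opening: 11.8
gripper_force: 25.0
{'time_s': np.float64(6.35), 'ee_pos': array([566.843, -15.084,  40.379]), 'eef_rot': array([3.141e+00, 1.000e-03, 2.861e+00]), 'ft_force': array([ 0.834, -1.04 , -0.871]), 'torque': array([ 0.133, -0.061, -0.06 ])}
[[216.2 219.5]
 [225.2 340.7]
 [182.4 231.2]
 [193.  338.3]
 [  3.3 231.2]
 [ 27.8 338.4]]
```

View pics/w4c.png

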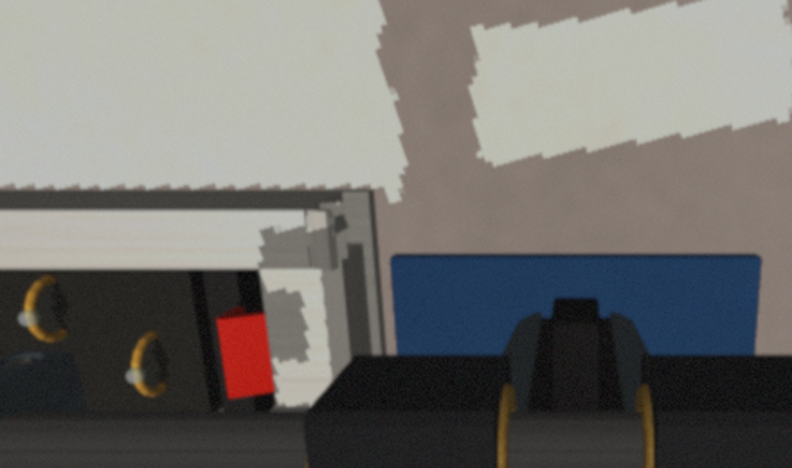

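The cover's leading edge (crop 391) sits just short of the mouth (crop 375). The box centreline is another ~1.2 mm along tool +x, and the cover is ~1 mm high. I'll correct both and feed into the flare.

```bash
python3 -m crank '[0,0,0,0.1,0,0.1,-1, 0,0,0,0.12,-0.3,0.15,-1, 0,0,0,0.12,-0.6,0.15,-1, 0,0,0,0.12,-0.9,0.15,-1, 0,0,0,0.12,-1.2,0.15,-1, 0,0,0,0.12,-1.4,0.15,-1, 0,0,0,0.12,-1.6,0.15,-1, 0,0,0,0.12,-1.6,0.15,-1]' 25
python3 -c "
from h import *
o=robot.get_obs();print(o['torque'],o['ee_pos'],o['eef_rot'])"
```

```text
time_s: 7.4
ee_pos: [560.8, -29.4, 37.9]
eef_rot: [-3.142, -0.0, 2.862]
ft_force: [0.5, -1.2, -0.9]
opening: 11.6
gripper_force: 25.0
[ 0.14185687 -0.00576559  0.00360007] [560.77751658 -29.43492653  37.90461172] [-3.14158415e+00 -7.51458091e-05  2.86217220e+00]
```

```bash
python3 -m crank '[0,0,0,-0.04,0,-0.1,-1, 0,0,0,-0.04,-0.3,-0.1,-1, 0,0,0,-0.04,-0.6,-0.1,-1, 0,0,0,-0.04,-0.9,-0.1,-1, 0,0,0,-0.04,-1.2,-0.1,-1, 0,0,0,-0.04,-1.4,-0.1,-1, 0,0,0,-0.04,-1.5,-0.1,-1, 0,0,0,-0.04,-1.5,-0.1,-1]' 25
python3 -c "
from h import *
o=robot.get_obs();print(o['torque'],o['ee_pos'],o['eef_rot'])"
```

```text
time_s: 8.4
ee_pos: [557.1, -43.9, 38.9]
eef_rot: [-3.142, -0.0, 2.862]
ft_force: [-1.3, 0.7, -1.9]
opening: 11.5
gripper_force: 25.0
[ 0.09664246 -0.10380241  0.03326501] [557.06642294 -43.9061321   38.90314657] [-3.14158118e+00 -1.92865924e-05  2.86227003e+00]
```

```bash
python3 -m crank '[0,0,0,0,-0.2,0,-1, 0,0,0,0,-0.5,0,-1, 0,0,0,0,-0.8,0,-1, 0,0,0,0,-1.1,0,-1, 0,0,0,0,-1.4,0,-1, 0,0,0,0,-1.7,0,-1, 0,0,0,0,-2,0,-1, 0,0,0,0,-2,0,-1]' 25
python3 -c "
from h import *
o=robot.get_obs();print(o['torque'],o['ee_pos'],o['eef_rot'])"
```

```text
time_s: 9.4
ee_pos: [551.6, -63.5, 39.0]
eef_rot: [-3.141, 0.0, 2.862]
ft_force: [0.4, -1.2, 1.8]
opening: 11.9
gripper_force: 25.0
[-0.22983864 -0.01427531 -0.00618083] [551.58402813 -63.49677639  39.01301933] [-3.14128452e+00  2.52998371e-04  2.86226628e+00]
```

```bash
python3 -m crank '[0,0,0,0,-0.4,0,-1, 0,0,0,0,-0.9,0,-1, 0,0,0,0,-1.4,0,-1, 0,0,0,0,-1.9,0,-1, 0,0,0,0,-2.4,0,-1, 0,0,0,0,-2.9,0,-1, 0,0,0,0,-3.3,0,-1, 0,0,0,0,-3.5,0,-1]' 25
python3 -c "
from h import *
o=robot.get_obs();print(o['torque'],o['ee_pos'],o['eef_rot'])"
```

```text
time_s: 10.4
ee_pos: [541.8, -97.0, 38.9]
eef_rot: [-3.142, -0.0, 2.862]
ft_force: [0.9, 3.2, 2.0]
opening: 11.8
gripper_force: 25.0
[ 0.47044585 -0.16335223  0.00113832] [541.82836387 -96.99213147  38.89813814] [-3.14158566e+00 -4.05132239e-05  2.86214408e+00]
```

Friction is about 3 N and the cover is at x ≈ −65. I'll go on another 35 mm.

```bash
python3 -m crank '[0,0,0,0,-0.4,0,-1, 0,0,0,0,-0.9,0,-1, 0,0,0,0,-1.4,0,-1, 0,0,0,0,-1.9,0,-1, 0,0,0,0,-2.4,0,-1, 0,0,0,0,-2.9,0,-1, 0,0,0,0,-3.3,0,-1, 0,0,0,0,-3.5,0,-1]' 25
python3 -c "
from h import *
o=robot.get_obs();print(o['torque'],o['ee_pos'],o['eef_rot'])"
```

```text
time_s: 11.4
ee_pos: [532.2, -130.6, 38.9]
eef_rot: [3.142, 0.0, 2.862]
ft_force: [0.8, 1.6, 1.3]
opening: 11.7
gripper_force: 25.0
[ 0.53838368 -0.13678002 -0.01381525] [ 532.20791263 -130.62634099   38.91303232] [3.14157627e+00 1.07094225e-05 2.86212305e+00]
```

```bash
python3 -m crank '[0,0,0,0,-0.3,0,-1, 0,0,0,0,-0.6,0,-1, 0,0,0,0,-0.9,0,-1, 0,0,0,0,-1.2,0,-1, 0,0,0,0,-1.5,0,-1, 0,0,0,0,-1.7,0,-1, 0,0,0,0,-1.8,0,-1, 0,0,0,0,-1.8,0,-1]' 25
python3 -m crank '[0,0,0,0,-0.02,0,-1, 0,0,0,0,-0.06,0,-1, 0,0,0,0,-0.1,0,-1, 0,0,0,0,-0.14,0,-1, 0,0,0,0,-0.18,0,-1, 0,0,0,0,-0.22,0,-1, 0,0,0,0,-0.26,0,-1, 0,0,0,0,-0.28,0,-1]' 25
```

```text
time_s: 12.4
ee_pos: [527.3, -147.8, 38.9]
eef_rot: [-3.141, -0.0, 2.862]
ft_force: [0.3, -0.1, 1.7]
opening: 11.7
gripper_force: 25.0
time_s: 13.4
ee_pos: [526.5, -150.4, 38.9]
eef_rot: [-3.142, -0.0, 2.862]
ft_force: [1.1, 1.9, 2.4]
opening: 12.0
gripper_force: 25.0
```

```bash
python3 -m crank '[0,0,0,0,-0.03,0,-1, 0,0,0,0,-0.06,0,-1, 0,0,0,0,-0.09,0,-1, 0,0,0,0,-0.12,0,-1, 0,0,0,0,-0.15,0,-1, 0,0,0,0,-0.18,0,-1, 0,0,0,0,-0.2,0,-1, 0,0,0,0,-0.2,0,-1]' 25
```

```text
time_s: 14.4
ee_pos: [526.0, -152.3, 38.9]
eef_rot: [-3.142, -0.0, 2.862]
ft_force: [0.5, 2.0, 1.4]
opening: 11.8
gripper_force: 25.0
```

```bash
python3 -m crank '[0,0,0,0,-0.03,0,-1, 0,0,0,0,-0.06,0,-1, 0,0,0,0,-0.09,0,-1, 0,0,0,0,-0.12,0,-1, 0,0,0,0,-0.15,0,-1, 0,0,0,0,-0.18,0,-1, 0,0,0,0,-0.2,0,-1, 0,0,0,0,-0.2,0,-1]' 25
```

```text
time_s: 15.4
ee_pos: [525.4, -154.3, 38.9]
eef_rot: [-3.142, -0.0, 2.862]
ft_force: [-0.5, 2.5, 1.4]
opening: 11.7
gripper_force: 25.0
```

```bash
python3 -m crank '[0,0,0,0,-0.03,0,-1, 0,0,0,0,-0.06,0,-1, 0,0,0,0,-0.09,0,-1, 0,0,0,0,-0.12,0,-1, 0,0,0,0,-0.15,0,-1, 0,0,0,0,-0.18,0,-1, 0,0,0,0,-0.2,0,-1, 0,0,0,0,-0.2,0,-1]' 25
```

```text
time_s: 16.4
ee_pos: [524.9, -156.2, 38.9]
eef_rot: [-3.142, -0.0, 2.862]
ft_force: [1.3, 1.3, 2.5]
opening: 11.3
gripper_force: 25.0
```

```bash
python3 -m crank '[0,0,0,0,-0.03,0,-1, 0,0,0,0,-0.06,0,-1, 0,0,0,0,-0.09,0,-1, 0,0,0,0,-0.12,0,-1, 0,0,0,0,-0.15,0,-1, 0,0,0,0,-0.18,0,-1, 0,0,0,0,-0.2,0,-1, 0,0,0,0,-0.2,0,-1]' 25
```

```text
time_s: 17.4
ee_pos: [524.3, -158.1, 38.9]
eef_rot: [-3.142, 0.0, 2.862]
ft_force: [-0.2, 1.9, 0.9]
opening: 12.0
gripper_force: 25.0
```

```bash
python3 -m crank '[0,0,0,0,-0.03,0,-1, 0,0,0,0,-0.06,0,-1, 0,0,0,0,-0.09,0,-1, 0,0,0,0,-0.12,0,-1, 0,0,0,0,-0.15,0,-1, 0,0,0,0,-0.18,0,-1, 0,0,0,0,-0.2,0,-1, 0,0,0,0,-0.2,0,-1]' 25
```

```text
time_s: 18.4
ee_pos: [523.8, -159.9, 38.9]
eef_rot: [3.141, 0.0, 2.862]
ft_force: [0.1, 1.1, 1.8]
opening: 11.6
gripper_force: 25.0
```

```bash
python3 -m crank '[0,0,0,0,-0.03,0,-1, 0,0,0,0,-0.06,0,-1, 0,0,0,0,-0.09,0,-1, 0,0,0,0,-0.12,0,-1, 0,0,0,0,-0.15,0,-1, 0,0,0,0,-0.18,0,-1, 0,0,0,0,-0.2,0,-1, 0,0,0,0,-0.2,0,-1]' 25
```

```text
time_s: 19.4
ee_pos: [523.2, -161.9, 38.9]
eef_rot: [-3.142, 0.0, 2.862]
ft_force: [-0.6, 0.2, -2.2]
opening: 12.1
gripper_force: 25.0
```

The upward force has dropped off (+1.8 to −2.2 N), so the catch has probably sprung. I'll feel for the stop in 1.5 mm more.

```bash
python3 -m crank '[0,0,0,0,-0.02,0,-1, 0,0,0,0,-0.04,0,-1, 0,0,0,0,-0.06,0,-1, 0,0,0,0,-0.08,0,-1, 0,0,0,0,-0.1,0,-1, 0,0,0,0,-0.12,0,-1, 0,0,0,0,-0.14,0,-1, 0,0,0,0,-0.15,0,-1]' 25
python3 - <<'E'
from h import *
for n in('scene','side','wrist'):
    d=snap(n,n+'5'); hsv=cv2.cvtColor(d['color'],cv2.COLOR_RGB2HSV); m=cv2.inRange(hsv,(0,150,60),(8,255,255))|cv2.inRange(hsv,(172,150,60),(180,255,255))
    k,_,st,ce=cv2.connectedComponentsWithStats(m); print(n,[(s[4],c.round(1).tolist()) for s,c in zip(st[1:],ce[1:]) if s[4]>8], proj(d,[[540,-105,30]]))
E
```

```text
time_s: 20.4
ee_pos: [523.1, -162.2, 39.0]
eef_rot: [3.14, 0.0, 2.862]
ft_force: [5.1, 14.0, 1.4]
opening: 12.1
gripper_force: 25.0
scene [(np.int32(20), [400.5, 50.5]), (np.int32(29), [315.2, 178.8]), (np.int32(29), [202.6, 324.1]), (np.int32(114), [288.3, 363.8]), (np.int32(120), [300.2, 373.0])] [[204.  323.4]]
side [(np.int32(31), [314.2, 203.6]), (np.int32(47), [321.8, 207.3]), (np.int32(25), [389.2, 208.5]), (np.int32(134), [330.3, 321.4])] [[389.6 209.4]]
wrist [(np.int32(430), [431.9, 267.5])] [[433.  280.3]]
```

The stop is felt: 15 N with only 0.3 mm of travel. The red catch shows behind the cover in all views. I'll unload, release and lift.

```bash
python3 -m crank '[0,0,0,0,0.06,0,-1, 0,0,0,0,0.11,0,-1, 0,0,0,0,0.11,0,-0.3, 0,0,0,0,0.11,0,-0.3, 0,0,0,0,0.11,0,-0.3, 0,0,0,0,0.11,0,-0.3, 0,0,0,0,0.11,0,-0.3, 0,0,0,0,0.11,0,-0.3]' 25
python3 -m crank '[0,0,0,0,0,0,-0.3, 0,0,0,0,0,-1,-0.3, 0,0,0,0,0,-3,-0.3, 0,0,0,0,0,-6,-0.3, 0,0,0,0,0,-10,-0.3, 0,0,0,0,0,-14,-0.3, 0,0,0,-3,0,-15,-0.3, 0,0,0,-3,0,-15,-0.3]' 25
python3 - <<'E'
from h import *
d=snap('wrist','w6'); cv2.imwrite('pics/w6c.png',cv2.resize(d['color'][120:300,150:510],None,fx=2.2,fy=2.2,interpolation=cv2.INTER_CUBIC)[:,:,::-1])
E
```

```text
time_s: 21.55
ee_pos: [523.1, -162.3, 38.9]
eef_rot: [3.142, 0.0, 2.862]
ft_force: [-0.1, 0.4, 0.4]
opening: 32.3
gripper_force: 0.0
time_s: 22.55
ee_pos: [553.8, -171.2, 190.6]
eef_rot: [-3.141, 0.004, 2.862]
ft_force: [-0.0, 0.5, -0.8]
opening: 31.9
gripper_force: 0.0
```

View pics/w6c.png

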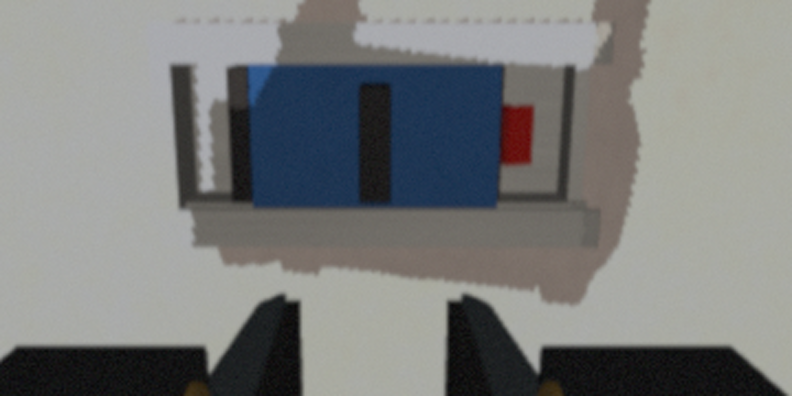

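The cover (250–500) sits against the black stop, and the full length of the red catch shows just behind its rear edge (500–533). The gripper is clear of everything. Handing in.

```bash
python3 -c "
from h import *
print(sign_off())"
```

```text
the job is handed in; nothing more can be done
None
```

The cover is home against the end stop, which I felt at about 15 N. The camera shows the catch behind its rear edge, the gripper is clear, and the job was handed in at about 22.6 s; no verdict came back.

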